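# Find the hidden catch of the tasting chest

### The job

One of the six cork pads let flush into the flat top of the wooden tasting chest is really a concealed push catch: feel for it with gentle touches of the fingertips, and press it fully down so that the drawer springs out. Work the drawer through the catch only, do not pull it; leave the vials, bowls, cup, spoon and jar standing where they are, and take the hand away at the end.

Things in the scene. Friction and masses are not known exactly. Their poses are not given: they have to be found in the camera images.
- chest: Low dark wooden chest, 160 mm (its x) by 300 mm (its y) by 70 mm high, fixed to the table and turned by up to 0.4 rad. Origin: centre of its underside on the table; z up; its +x side (away from the robot) carries the drawer.
- chest_top (a point): Centre of the chest's flat top; axes as the chest's. Six like round cork pads, 50 mm across, lie flush with the top in holes 51 mm wide, in two rows of three: centres at x = -40 and +40 mm, y = -76, 0 and +76 mm from here. Five are solid and do not give at all; any one of them, different each time, is the catch. Only touch tells which.
- catch (a joint): How far the catch pad is pressed, in m: 0 (start) flush, 0.007 fully down. It moves straight down under about 3 N (more when pushed fast), has no return spring and stays where it is left. Its place among the six pads is not given. As it sinks it drives the drawer out, 4 mm for each mm.
- drawer: Drawer without a handle in the chest's +x side, front 270 mm wide and 42 mm high. Origin: centre of the front's outer face, at x = 80 mm, z = 29 mm in the chest's frame when shut; it slides out along the chest's +x by 28 mm as the catch is pressed fully down.
- vial_a: Small amber glass vial with white cap, 24 mm wide, 45 mm high, standing on the chest's top among the pads, near x = 0, y = +38 mm of the chest. Origin: centre of its underside. Leave alone.
- vial_b: Identical small vial, standing on the chest's top near its -y end (y about -129 mm of the chest). Origin: centre of its underside. Leave alone.
- bowl_a: White cupping bowl, 90 mm wide, 60 mm high, on the table beside the chest's +y end. Origin: centre of its underside. Leave alone.
- bowl_b: White cupping bowl, 90 mm wide, 60 mm high, on the table beside the chest's -y end. Origin: centre of its underside. Leave alone.
- cup: White cup, 76 mm wide, 95 mm high, on the table beyond the chest. Origin: centre of its underside. Leave alone.
- spoon: Steel tasting spoon, 160 mm long, lying beyond the chest. Origin: its underside near the middle of its length. Leave alone.
- jar: Glass jar with metal lid, 72 mm wide, 110 mm high, at the right of the table. Origin: centre of its underside. Leave alone.

How it is judged:
By the outcome, as a careful person would: the job done as asked, in the order asked, and still so for the second after the job is handed in, with the robot touching nothing.
It also fails if it takes over 48 s, if anything falls off the work surface, if the arm or the gripper's body presses on something with over 40 N, if the wrist force passes 120 N, or if a joint passes its speed limit or range.

### The arm

A 6-joint arm with a two-finger parallel gripper is mounted at the origin on the work surface. World frame = base frame: x ahead of the robot, y to its left, z up, the work surface at z = 0. Lengths are in m, angles in rad, forces in N, time in s.
With the tool pointing down it reaches from about 0.35 to 0.775 m from the base axis. Payload 5.5 kg.
Tool frame: the origin (TCP) lies between the finger pads; the fingertips stand 19 mm ahead of it and the grasp point (between the pads) is the TCP; z points along the fingers, x is the direction in which the jaws open and shut, and the axes are right-handed (so a half turn about z gives the same grasp; the last joint's range is limited). The gripper opens to 85 mm and grips with 20 to 120 N. Pads are 22 mm wide; open, the fingers measure 114 mm over their backs; the gripper's body (76 mm by 85 mm) begins 54 mm behind the grasp point. The pads swing forward as they close: fully open they stand 13 mm farther back than shut.
Start: joints at [-1.301, 0.313, 0.046, 1.304, 0, 1.431], TCP at [0.229, -0.527, 0.25] pointing down, gripper open.
Joint ranges: [-2.76, 2.76], [-0.86, 1.69], [-1.03, 1.26], [-2.2, 2.34], [-1.47, 1.5], [-3.14, 3.14]. Speed limits (rad/s): [2.57, 2.57, 3.14, 3.14, 3.14, 3.14].

### API

Orientations are given as a unit quaternion [w, x, y, z].
In Python, from workcell import env gives the robot as it stands. The module is installed in compiled form; this text tells all that it offers.
- The arm moves only by the tool carry_out, never from a script. Its argument "steps" is a list of rows, each a list of 7 numbers: the gripper command: -1 is shut, 1 is fully open, values between are in proportion, then the shift along the tool's x, y, z in m, then the turn, a rotation vector about the tool's x, y, z in rad. A call has 1 to 20 rows; each row shifts and turns the commanded pose from where the row before left it, along the tool's axes as they then stand; what a row does not reach is not made up. A row lasts 1/8 s, in which the tool goes at most 62.5 mm and 10.7 degrees, less where a joint would pass 70% of its speed; a pose out of reach is approached as far as the arm can. A call with a gripper value outside its range is refused whole. The fingers move at their own pace and stop on an object; "grip_force" is the grip in N (left out, the last holds). Time passes only in rows, so rows that do not move let the fingers close. It gives the time, the measured TCP pose, the force and the opening at its end, in the units of the state.
- env.get_state(): the state, without advancing time (a new reading comes with each control period).
- env.read_camera(name): name is "side" or "top" or "wrist"; returns a dict with "color" (384x512x3 uint8, red, green, blue), "K" (3x3 intrinsics, pixels), "dist" ([k1, k2, p1, p2, k3] as OpenCV has them; the pictures are not rectified), "R" (3x3) and "t" (3): a world point X has camera coordinates R X + t. Camera axes: x right, y down, z forward; pixel columns grow to the right and rows downward; lengths in m; the calibration is good to about 2 mm. A picture is of the moment at which its call begins. There is no depth.
- env.hand_in(): hands the job in, once; it reports no verdict.
The state is a dict: "clock": time; "joint_pos": joint angles; "qvel": joint speeds; "tau": joint torques, N m; "tcp_pos": TCP position; "orientation": TCP orientation; "wrist_force": force on the tool from outside, world axes, zero at the start; "ft_torque": the same for the moment, N m; "finger_gap": finger opening in m.
Only numpy, scipy, OpenCV 4.12 (cv2) and the standard library are available. Lean on these libraries where they do the work, as an engineer would, in place of code of your own. Each camera call takes 0.05 s, during which the arm holds its last target. There are 200 camera calls.

## Working session

There is one attempt and no reset: what is moved stays moved. The work goes in short steps, Python scripts to look and compute and a tool call to move; the robot and the scene stay as the last step left them, time stands still between calls to the robot, and variables do not carry over. Pictures are saved under pics/ and viewed, about 8 in all and at most 12, crops included, and the job is handed in when it is done.

Besides the shell and the picture viewer there is one more tool, called after "Request:" as a command line: name --pt "numbers of a row" for each row, then --argument value for the rest. carry_out: Moves the arm, as the interface text tells. Its arguments: {"type":"object","properties":{"steps":{"type":"array","items":{"type":"array","items":{"type":"number"}}},"grip_force":{"type":"number"}},"required":["steps"]}

```bash
mkdir -p pics; python3 - <<'E'
from workcell import env
import cv2
s=env.get_state();print({k:(v if not hasattr(v,'round') else v.round(4) if hasattr(v,'shape') else v) for k,v in s.items()})
for n in("top","side"):
    c=env.read_camera(n);cv2.imwrite(f"pics/{n}0.png",c["color"][:,:,::-1]);print(n,c["K"],c["dist"],c["R"],c["t"])
E
```

```text
{'clock': 0.0, 'joint_pos': array([-1.3006,  0.314 ,  0.045 ,  1.3036,  0.    ,  1.4312]), 'qvel': array([ 0.0007, -0.0021,  0.0006, -0.0008, -0.0013, -0.0005]), 'tau': array([ 4.00000e-04, -4.80628e+01,  2.98532e+01,  1.93000e-02,
       -2.00000e-04, -0.00000e+00]), 'tcp_pos': array([ 0.229 , -0.5269,  0.2494]), 'orientation': array([-6.000e-04,  8.362e-01, -5.484e-01, -7.000e-04]), 'wrist_force': array([-0.1712,  0.0201,  0.1283]), 'ft_torque': array([0.0331, 0.0359, 0.0214]), 'finger_gap': 0.08513015677455528}
top [[353.29506733   0.         256.0805157 ]
 [  0.         353.29506733 188.55704302]
 [  0.           0.           1.        ]] [-0.02621708  0.          0.          0.          0.        ] [[ 0.02123512 -0.99973023  0.00940978]
 [-0.99047528 -0.02231739 -0.13586997]
 [ 0.13604332 -0.00643494 -0.99068199]] [-0.10436514  0.59797393  1.28321049]
side [[485.27258157   0.         251.04782042]
 [  0.         485.27258157 192.29012284]
 [  0.           0.           1.        ]] [-0.03771827  0.          0.          0.          0.        ] [[-0.99762437 -0.06594766  0.01991265]
 [-0.05902708  0.66929808 -0.74064559]
 [ 0.03551635 -0.74006147 -0.67160078]] [0.57487669 0.14336371 1.2781577 ]
```

View pics/top0.png

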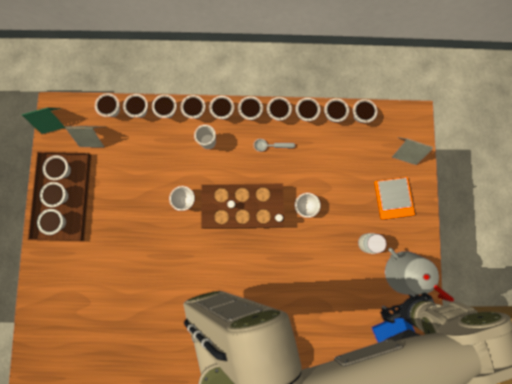

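View pics/side0.png

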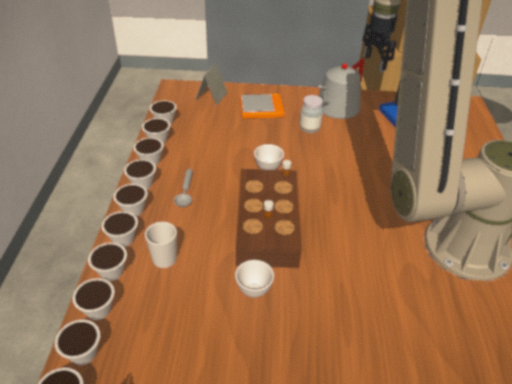

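The top view shows the chest around (249,206), with its six pads near columns 221/242/263 and rows 195/216. Vial_a is at (231,204) and vial_b at (279,217). Next I'll locate the pads.

```bash
cat > h.py <<'E'
from workcell import env
import cv2, numpy as np
def ray(c,uv,z):
    p=cv2.undistortPoints(np.array([[uv]],float),c["K"],c["dist"])[0,0]
    d=c["R"].T@np.array([p[0],p[1],1]);o=-c["R"].T@c["t"]
    return o+d*(z-o[2])/d[2]
E
python3 - <<'E'
from h import *
seeds={"top":[(221,195),(242,195),(263,195),(221,216),(242,216),(263,216)],"side":[(254,228),(254,206),(254,187),(286,227),(285,206),(284,187)]}
L=np.array([[40,76],[40,0],[40,-76],[-40,76],[-40,0],[-40,-76]])/1000
for n in seeds:
    c=env.read_camera(n);im=c["color"];P=[]
    hsv=cv2.cvtColor(im,cv2.COLOR_RGB2HSV)
    for s in seeds[n]:
        u,v=s;w=im[v-11:v+12,u-13:u+14].astype(float)
        m=((w[...,0]>135)&(w[...,0]-w[...,2]>40)).astype(np.uint8)
        k,lab,st,ce=cv2.connectedComponentsWithStats(m)
        i=lab[11,13];P.append(ray(c,ce[i]+[u-13,v-11],0.07)[:2]);print(s,ce[i]+[u-13,v-11],st[i],P[-1].round(4),im[v,u])
    P=np.array(P);a=L-L.mean(0);b=P-P.mean(0)
    th=np.arctan2((a[:,0]*b[:,1]-a[:,1]*b[:,0]).sum(),(a*b).sum())
    R=np.array([[np.cos(th),-np.sin(th)],[np.sin(th),np.cos(th)]])
    print(n,P.mean(0).round(4),th.round(4),"resid",(b-a@R.T).round(4).tolist())
    for name,uv in (("va",(231,204)),("vb",(279,217))) if n=="top" else (("va",(268,206)),("vb",(287,164))): print(name,((ray(c,uv,0.112)[:2]-P.mean(0))@R).round(3))
E
```

```text
(221, 195) [220.80120482 194.98192771] [  6   4  14  15 166] [0.5696 0.0374] [204 141  74]
(242, 195) [241.62195122 194.62195122] [  6   4  14  14 164] [ 0.5726 -0.0387] [202 141  74]
(263, 195) [262.47560976 194.14634146] [  6   3  14  15 164] [ 0.5761 -0.1149] [199 139  72]
(221, 216) [221.06321839 216.75287356] [  6   5  15  15 174] [0.4902 0.0337] [205 143  75]
(242, 216) [242.12650602 216.39156627] [  6   5  15  14 166] [ 0.4931 -0.0426] [205 143  74]
(263, 216) [262.92 216.  ] [  6   4  15  15 175] [ 0.4962 -0.118 ] [204 143  75]
top [ 0.533  -0.0405] 0.0424 resid [[-0.0001, 0.0003], [-0.0003, 0.0002], [-0.0001, -0.0001], [0.0004, -0.0], [0.0002, -0.0004], [0.0, 0.0001]]
va [0.002 0.037]
vb [-0.047 -0.131]
(254, 228) [252.61660079 225.88932806] [  2   1  20  16 253] [0.571 0.04 ] [195 135  79]
(254, 206) [255.47211896 205.21933086] [  3   3  24  18 269] [ 0.5683 -0.0357] [189 132  74]
(254, 187) [253.81407035 185.96984925] [  4   4  19  13 199] [ 0.5774 -0.1118] [187 129  72]
(286, 227) [284.28174603 226.89285714] [  2   4  20  15 252] [0.4913 0.0368] [182 125  67]
(285, 206) [282.58158996 205.76987448] [  0   4  22  14 239] [ 0.497  -0.0398] [186 129  76]
(284, 187) [282.755 186.845] [  3   5  19  13 200] [ 0.4979 -0.1152] [187 131  77]
side [ 0.5338 -0.0376] 0.0437 resid [[0.0006, -0.0], [-0.0055, 0.0001], [0.0003, 0.0], [0.0008, 0.0002], [0.0031, -0.0005], [0.0007, 0.0001]]
va [0.004 0.046]
vb [-0.05  -0.124]
```

Request:
carry_out --pt "-1 0 0 0 0 0 0.1835" --pt "-1 0 0 0 0 0 0.1835" --pt "-1 -0.0332 -0.02376 0 0 0 0" --pt "-1 -0.0332 -0.02376 0 0 0 0" --pt "-1 -0.0332 -0.02376 0 0 0 0" --pt "-1 -0.0332 -0.02376 0 0 0 0" --pt "-1 -0.0332 -0.02376 0 0 0 0" --pt "-1 -0.0332 -0.02376 0 0 0 0" --pt "-1 -0.0332 -0.02376 0 0 0 0" --pt "-1 -0.0332 -0.02376 0 0 0 0" --pt "-1 -0.0332 -0.02376 0 0 0 0" --pt "-1 -0.0332 -0.02376 0 0 0 0" --pt "-1 -0.0332 -0.02376 0 0 0 0" --pt "-1 -0.0332 -0.02376 0 0 0 0" --pt "-1 0 0 0.05 0 0 0" --pt "-1 0 0 0.05 0 0 0" --pt "-1 0 0 0 0 0 0" --pt "-1 0 0 0 0 0 0" --grip_force 20

```text
clock: 2.45
tcp_pos: [0.4976, -0.1176, 0.1518]
orientation: [-0.0, 0.722, -0.692, 0.001]
wrist_force: [0.8, -0.2, -0.1]
finger_gap: 0.0001
```

Request:
carry_out --pt "-1 0 0 0.025 0 0 0" --pt "-1 0 0 0.022 0 0 0" --pt "-1 0 0 0.008 0 0 0" --pt "-1 0 0 0 0 0 0" --pt "-1 0 0 0 0 0 0"

```text
clock: 3.08
tcp_pos: [0.4979, -0.1177, 0.0967]
orientation: [-0.0, 0.722, -0.692, 0.001]
wrist_force: [0.2, 0.0, 0.9]
finger_gap: -0.0
```

```bash
python3 - <<'E'
from h import *
c=env.read_camera("side");cv2.imwrite("pics/s1.png",cv2.resize(c["color"][100:290,180:360,::-1],None,fx=3,fy=3,interpolation=2))
s=env.get_state();print(s["tcp_pos"],s["wrist_force"])
E
```

```text
[ 0.49784821 -0.11761344  0.09659611] [-0.0055686   0.34648928 -0.6990158 ]
```

View pics/s1.png

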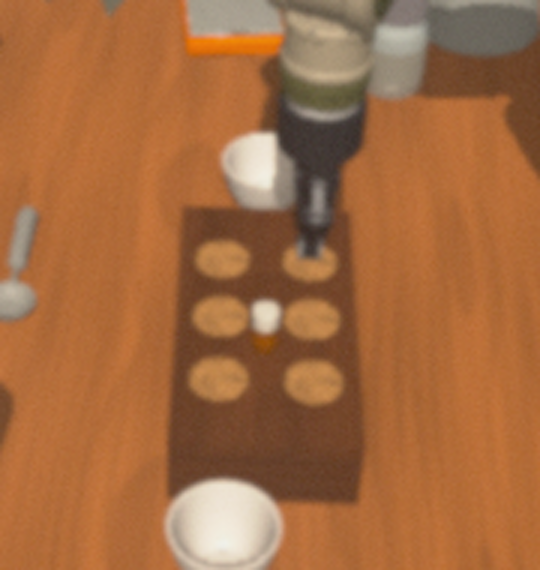

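The closed fingertips sit just above the (-40,-76) pad, at crop (310,255) against a pad centre of (310,262). I'll probe gently.

Request:
carry_out --pt "-1 0 0 0.003 0 0 0" --pt "-1 0 0 0.002 0 0 0" --pt "-1 0 0 0.001 0 0 0" --pt "-1 0 0 0.001 0 0 0" --pt "-1 0 0 0.001 0 0 0" --pt "-1 0 0 0 0 0 0"

```text
clock: 3.88
tcp_pos: [0.4968, -0.1172, 0.089]
orientation: [0.0, 0.722, -0.692, 0.0]
wrist_force: [-4.9, 1.5, 15.0]
finger_gap: -0.0003
```

The reading is 15 N at z=0.089, which is the surface height, so this pad is solid. On to the next pad.

Request:
carry_out --pt "-1 0 0 -0.01 0 0 0" --pt "-1 -0.025 0 0 0 0 0" --pt "-1 -0.027 0 0 0 0 0" --pt "-1 -0.024 0 0 0 0 0" --pt "-1 0 0 0.003 0 0 0" --pt "-1 0 0 0.003 0 0 0" --pt "-1 0 0 0.002 0 0 0" --pt "-1 0 0 0.001 0 0 0" --pt "-1 0 0 0.001 0 0 0" --pt "-1 0 0 0 0 0 0"

```text
clock: 5.12
tcp_pos: [0.4938, -0.042, 0.089]
orientation: [-0.0, 0.722, -0.692, 0.0]
wrist_force: [-6.5, 1.4, 15.8]
finger_gap: 0.0003
```

Solid as well. Next is (-40,+76).

Request:
carry_out --pt "-1 0 0 -0.01 0 0 0" --pt "-1 -0.025 0 0 0 0 0" --pt "-1 -0.027 0 0 0 0 0" --pt "-1 -0.024 0 0 0 0 0" --pt "-1 0 0 0.003 0 0 0" --pt "-1 0 0 0.003 0 0 0" --pt "-1 0 0 0.002 0 0 0" --pt "-1 0 0 0.001 0 0 0" --pt "-1 0 0 0.001 0 0 0" --pt "-1 0 0 0 0 0 0"

```text
clock: 6.38
tcp_pos: [0.4905, 0.0338, 0.089]
orientation: [-0.0, 0.722, -0.692, 0.001]
wrist_force: [-5.8, 0.1, 16.8]
finger_gap: -0.0002
```

Solid. I'll lift higher to cross past vial_a to the far row at (+40,+76).

Request:
carry_out --pt "-1 0 0 -0.03 0 0 0" --pt "-1 0 0 -0.03 0 0 0" --pt "-1 0 -0.027 0 0 0 0" --pt "-1 0 -0.027 0 0 0 0" --pt "-1 0 -0.026 0 0 0 0" --pt "-1 0 0 0.03 0 0 0" --pt "-1 0 0 0.02 0 0 0" --pt "-1 0 0 0.004 0 0 0" --pt "-1 0 0 0.002 0 0 0" --pt "-1 0 0 0.002 0 0 0" --pt "-1 0 0 0.001 0 0 0" --pt "-1 0 0 0.001 0 0 0" --pt "-1 0 0 0 0 0 0"

```text
clock: 8.0
tcp_pos: [0.5708, 0.038, 0.0891]
orientation: [-0.0, 0.722, -0.692, 0.001]
wrist_force: [-3.4, -0.6, 8.4]
finger_gap: -0.0001
```

Request:
carry_out --pt "-1 0 0 0.001 0 0 0" --pt "-1 0 0 0 0 0 0"

```text
clock: 8.25
tcp_pos: [0.5709, 0.038, 0.089]
orientation: [-0.001, 0.722, -0.692, 0.001]
wrist_force: [-5.4, -0.1, 14.4]
finger_gap: -0.0001
```

Solid. Next is (+40,0), again crossing high because of the vial.

Request:
carry_out --pt "-1 0 0 -0.03 0 0 0" --pt "-1 0 0 -0.03 0 0 0" --pt "-1 0.025 0 0 0 0 0" --pt "-1 0.026 0 0 0 0 0" --pt "-1 0.025 0 0 0 0 0" --pt "-1 0 0 0.03 0 0 0" --pt "-1 0 0 0.02 0 0 0" --pt "-1 0 0 0.004 0 0 0" --pt "-1 0 0 0.002 0 0 0" --pt "-1 0 0 0.002 0 0 0" --pt "-1 0 0 0.001 0 0 0" --pt "-1 0 0 0.001 0 0 0" --pt "-1 0 0 0 0 0 0"

```text
clock: 9.88
tcp_pos: [0.5744, -0.0379, 0.089]
orientation: [-0.001, 0.722, -0.692, 0.001]
wrist_force: [-4.7, 0.9, 12.9]
finger_gap: 0.0003
```

Solid, which leaves (+40,-76).

Request:
carry_out --pt "-1 0 0 -0.015 0 0 0" --pt "-1 0.025 0 0 0 0 0" --pt "-1 0.026 0 0 0 0 0" --pt "-1 0.025 0 0 0 0 0" --pt "-1 0 0 0.006 0 0 0" --pt "-1 0 0 0.004 0 0 0" --pt "-1 0 0 0.002 0 0 0" --pt "-1 0 0 0.001 0 0 0" --pt "-1 0 0 0.001 0 0 0" --pt "-1 0 0 0.001 0 0 0" --pt "-1 0 0 0 0 0 0"

```text
clock: 11.25
tcp_pos: [0.577, -0.1137, 0.0862]
orientation: [0.0, 0.722, -0.692, 0.0]
wrist_force: [-0.8, 1.0, 0.8]
finger_gap: -0.0002
```

This one gives: z=0.0862 at low force. I'll press it fully down.

Request:
carry_out --pt "-1 0 0 0.001 0 0 0" --pt "-1 0 0 0.001 0 0 0" --pt "-1 0 0 0.001 0 0 0" --pt "-1 0 0 0.001 0 0 0" --pt "-1 0 0 0.001 0 0 0" --pt "-1 0 0 0.001 0 0 0" --pt "-1 0 0 0 0 0 0" --pt "-1 0 0 0 0 0 0"

```text
clock: 12.25
tcp_pos: [0.5771, -0.1138, 0.082]
orientation: [-0.0, 0.722, -0.692, 0.001]
wrist_force: [-3.9, 2.7, 12.4]
finger_gap: 0.0
```

Request:
carry_out --pt "-1 0 0 0.0007 0 0 0" --pt "-1 0 0 0 0 0 0" --pt "-1 0 0 -0.01 0 0 0" --pt "-1 0 0 -0.04 0 0 0" --pt "-1 0 0 -0.04 0 0 0" --pt "-1 0 0 -0.04 0 0 0" --pt "-1 0 0 -0.03 0 0 0" --pt "-1 0.03 0.03 0 0 0 0" --pt "-1 0.03 0.03 0 0 0 0" --pt "-1 0.03 0.03 0 0 0 0" --pt "-1 0.03 0.03 0 0 0 0" --pt "-1 0.03 0.03 0 0 0 0" --pt "-1 0.03 0 0 0 0 0" --pt "-1 0 0 0 0 0 0" --pt "-1 0 0 0 0 0 0"

```text
clock: 14.12
tcp_pos: [0.4344, -0.2998, 0.2393]
orientation: [0.0, 0.722, -0.692, -0.0]
wrist_force: [-1.0, 0.3, -0.8]
finger_gap: -0.0001
```

```bash
python3 - <<'E'
from h import *
A=[]
for n,(a,b,c_,d) in (("side",(100,300,150,350)),("top",(120,250,150,350))):
    c=env.read_camera(n);A.append(cv2.resize(c["color"][a:b,c_:d,::-1],(390,390*(b-a)//(d-c_)),interpolation=2))
    print(n)
A[1]=cv2.copyMakeBorder(A[1],0,A[0].shape[0]-A[1].shape[0],0,0,0)
cv2.imwrite("pics/end.png",np.hstack(A))
# drawer front lower/upper edges expected in side view, shut vs open
c=env.read_camera("side")
th=.043;R=np.array([[np.cos(th),-np.sin(th)],[np.sin(th),np.cos(th)]])
for e in(0,.028):
    p=np.r_[np.array([.5334,-.039])+R@[.08+e,0],.05]
    print(e,cv2.projectPoints(p,cv2.Rodrigues(c["R"])[0],c["t"],c["K"],c["dist"])[0].ravel())
E
```

```text
side
top
0 [238.41594118 209.68027266]
0.028 [227.91354955 209.36048582]
```

View pics/end.png

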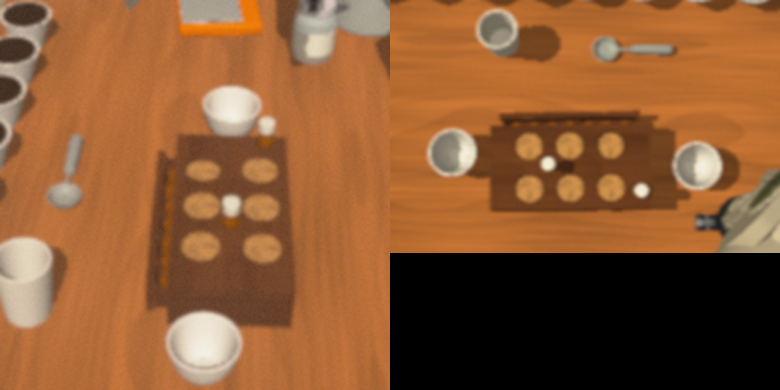

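The drawer is out along its full width. Its front edge is at about column 228 in the side view, and I predicted 227.9 for fully open. Both vials, the bowls, cup, spoon and jar are still standing in place, and the hand is clear.

```bash
python3 -c "
from workcell import env
print(env.hand_in())"
```

```text
the job is handed in; nothing more can be done
None
```

The drawer is out and the job is handed in, at about 14 s on the robot's clock. I touched all six pads with the closed fingertips. Five stayed at surface height (TCP z 0.089 m) under 13–17 N. The sixth, at chest (+40, −76) mm, gave way, so I pressed it to its stop: TCP z 0.082 m (7 mm down), at 12 N.

**Last checks:** The drawer's front edge is at about column 228 in the side camera, and I predicted 227.9 for the full 28 mm. The vials, bowls, cup, spoon and jar look undisturbed, judged by eye from the pictures. The hand is well clear, with the wrist force down to noise level. No check failed. The two cameras' first estimates of the chest's centre differed by about 3 mm, and I used their average.

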